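# Clear the canister and open the negatives drawer

## Robot

A 6-joint arm with a two-finger parallel gripper is mounted at the origin on the work surface. World frame = base frame: x ahead of the robot, y to its left, z up, the work surface at z = 0. Lengths are in m, angles in rad, forces in N, time in s.
With the tool pointing down it reaches from about 0.35 to 1 m from the base axis. Payload 7.1 kg.
Tool frame: the origin (TCP) lies midway between the tips of the shut fingers; the grasp point (between the pads) lies ctrl.pinch_z behind it (ctrl.pinch_z is the distance from the TCP to the grasp point, in m); z points along the fingers, y is the line along which they close (so a half turn about z gives the same grasp; the last joint's range is limited). The gripper opens to 85 mm and grips with 20 to 120 N. Pads are 22 mm wide; open, the fingers measure 114 mm over their backs; the gripper's body (76 mm by 85 mm) begins 54 mm behind the grasp point. The pads swing forward as they close: fully open they stand 13 mm farther back than shut.
Start: joints at [1.121, 0.423, 1.63, -0, 1.089, -0.019], TCP at [0.261, 0.568, 0.231] pointing down, gripper open.
Joint ranges: [-3, 3], [-0.9, 2.11], [0.09, 2.58], [-1.31, 4.45], [0.11, 2.69], [-2.54, 2.54]. Speed limits (rad/s): [2.39, 2.39, 3.01, 3.14, 3.14, 3.14].

## Interface

Orientations are given as a 3x3 rotation matrix whose columns are the frame's x, y, z axes.
In Python, from bench import ctrl gives the robot as it stands.
- The arm moves only by the tool apply_moves, never from a script. Its arguments are lists of equal length, an entry for each row: "travel": the shift along the tool's x, y, z in units of 0.4 m (1.0 is 0.4 m), a list of three; "dr": the turn, a rotation vector about the tool's x, y, z in units of 180 degrees (1.0 is 180 degrees), a list of three; "hand": the opening, from 0 (shut) to 1 (fully open). A call has 1 to 12 rows; each row is the pose to reach, as a shift and turn from the pose commanded when the call began, along the tool's axes at that moment, turning the shorter way round; what a row does not reach only later rows make up. A row lasts 1/12 s, in which the tool goes at most 41.7 mm and 7.16 degrees, less where a joint would pass 70% of its speed; a pose out of reach is approached as far as the arm can. A call with a number of a shift or a turn outside -1 to 1 is refused whole. A call with a gripper value outside its range is refused whole. The fingers move at their own pace and stop on an object; "newtons" is the grip in N (left out, the last holds). Time passes only in rows, so rows that repeat a pose let the fingers close. It gives the time, the measured TCP pose, the force, the opening and the grip force at its end, in the units of the state.
- ctrl.read_state(): the state, without advancing time (a new reading comes with each control period).
- ctrl.read_camera(name): name is "scene" or "side" or "wrist"; returns a dict with "color" (480x640x3 uint8, red, green, blue), "mtx" (3x3 intrinsics, pixels), "D" ([k1, k2, p1, p2, k3] as OpenCV has them; the pictures are not rectified), "pose" (4x4, takes a point from camera to world coordinates). Camera axes: x right, y down, z forward; pixel columns grow to the right and rows downward; lengths in m; the calibration is good to about 2 mm. A picture is of the moment at which its call begins. There is no depth.
- ctrl.sign_off(): hands the job in; it is judged then, once.
The state is a dict: "time": time; "q": joint angles; "qvel": joint speeds; "effort": joint torques, N m; "tcp_pos": TCP position; "eef_rot": TCP orientation; "contact_force": force on the tool from outside, world axes, zero at the start; "moment": the same for the moment, N m; "gripper_width": opening from 0.0 (shut) to 1.0 (fully open); "grip_force": force on a finger pad.
Only numpy, scipy, OpenCV 4.12 (cv2) and the standard library are available. Lean on these libraries where they do the work, as an engineer would, in place of code of your own. Each camera call takes 0.05 s, during which the arm holds its last target. There are 200 camera calls.

## Task

The film canister on its sloped stand is in the way of the negatives drawer. Lift it off by its handle and set it down gently, upright and wholly on the felt mat beside; then pull the drawer out as far as it goes and let go. Do not let the canister knock against the drawer or cabinet, and leave the other things on the desk where they are.

Things in the scene. Friction and masses are not known exactly. Their poses are not given: they have to be found in the camera images.
- canister: Steel film canister, upright cylinder 80 high, body 90 diameter, lid rim 94 diameter, 0.3 to 0.6 kg, with a black flat handle across its top. Origin: centre of its underside; z is its axis, pointing up through the lid. It starts on the stand, leaning with its axis 22 degrees from vertical towards the stand's low edge (the robot's side). Nothing holds it there but its weight.
- canister_grip (a point): Centre of the canister's handle, 125 above the underside on the axis. The handle is a level flat bar along the canister's y: 80 long (y), 10 thick (x), 24 tall (z, 113 to 137 above the underside), carried by two 8 mm posts at y = +-35; 33 mm of free space between it and the lid. Pinch it across its thickness (canister x), with the tool along the canister's axis.
- stand: Fixed aluminium stand, 120 wide (y), about 110 deep (x), with a plain sloping top that falls 22 degrees towards its own -x; origin on the desk under its centre, where the slope's top is 50 above the desk. High edge (+x) 71 above the desk; along the low edge a lip 12 above the slope, 7 clear of the canister.
- mat: Fixed grey felt mat, plain square 180 x 180 x 3 thick, on the desk left or right of the stand. Origin: centre of its underside, x and y along its edges.
- cabinet: Fixed grey cabinet 340 wide (y), 260 deep, 165 high, front facing its own -x; light box on top (165 to 201 above the desk) overhanging the front by 20. Origin: foot of the front face, in its middle. Drawer front 94 to 156 above the desk. The overhang leaves no room for a vertical gripper at the drawer handle: lean it back to the robot by 20 to 45 degrees, fingers at most 35 mm open.
- drawer (a joint): How far the drawer has been pulled out, m: 0 shut, 0.12 at its stop. It slides along the cabinet's -x (towards the robot) over the stand, needs about 3 N, and stays where it is left.
- drawer_handle (a point): Middle of the drawer's handle: a level round steel bar along the cabinet's y, 10 diameter, 110 long, 130 above the desk, its centre 50 in front of the drawer front (clear space behind it 45). Moves with the drawer; its axes are the cabinet's.
- binder: Bystander: fixed open ring binder with negative sleeves, 170 x 200 x 28 high, on the other side of the stand from the mat. Origin: centre of underside.
- pen_cup: Bystander: grey pen cup, 76 diameter, 100 high, pens to 170. Origin: centre of underside.
- glasses_case: Bystander: glasses case 160 (x) x 62 x 42 high. Origin: centre of underside.
- loupe: Bystander: black loupe, 54 diameter, 45 high, standing on the light box. Origin: centre of underside.
- tape_roll: Bystander: clear tape roll lying flat between robot and stand, 90 diameter, 24 high. Origin: centre of underside.
- cleaner: Bystander: white bottle, 60 diameter, 150 high. Origin: centre of underside.
- film_box: Bystander: cardboard box 130 (x) x 95 x 70 high. Origin: centre of underside.
Not all that is in view belongs to the job. What is shaped like the canister but red is not meant.

How it is judged:
On the way, in this order (a step that is already met when the one before it is completed fails the run):
1. the canister stands upright and released on the felt mat, the drawer not yet pulled (x of canister in the frame of mat between -0.045 and 0.045 m and y of canister in the frame of mat between -0.045 and 0.045 m and z of canister in the frame of mat below 0.008 m and angle between canister's own z axis and vertical below 0.1 rad and linear speed of canister below 0.02 m/s and contact force between the fingers and canister below 0.1 N and value of joint drawer below 0.04 m), for 0.2 s.
2. the drawer is pulled out to its stop (value of joint drawer above 0.108 m), for 0.1 s.
At the end, for the whole second after the job is handed in: The canister stands released, at rest and upright (within 0.1 rad) on the mat, its centre within 45 mm of the mat's centre along each edge (so wholly on it), and the drawer is out by more than 108 of its 120 mm and at rest (x of canister in the frame of mat between -0.045 and 0.045 m and y of canister in the frame of mat between -0.045 and 0.045 m and z of canister in the frame of mat below 0.008 m and angle between canister's own z axis and vertical below 0.1 rad and linear speed of canister below 0.02 m/s and contact force between the fingers and canister below 0.1 N and value of joint drawer above 0.108 m and velocity of joint drawer between -0.02 and 0.02 m/s); the robot touches nothing.
It fails at once if the canister is tipped over (more than 60 degrees) (angle between canister's own z axis and vertical above 1.05 rad).
It fails at once if the canister is slammed down (more than 150 N on the mat) (contact force between canister and mat above 150 N).
It fails at once if the canister is dropped (out of the fingers and moving faster than 0.4 m/s) (contact force between the fingers and canister below 0.1 N and linear speed of canister above 0.4 m/s).
It fails at once if the canister knocks against the drawer or cabinet (more than 2 N) (contact force between canister and cabinet above 2 N).
It fails at once if one of the loose bystanders is moved by more than 30 mm (distance of any of pen_cup, glasses_case, loupe, tape_roll, cleaner, film_box from where it was at the start of the episode above 0.03 m).
It also fails if it takes over 51 s, if anything falls off the work surface, if the arm or the gripper's body presses on something with over 40 N, if the wrist force passes 120 N, or if a joint passes its speed limit or range.

## Working session

There is one attempt and no reset: what is moved stays moved. The work goes in short steps, Python scripts to look and compute and a tool call to move; the robot and the scene stay as the last step left them, time stands still between calls to the robot, and variables do not carry over. Pictures are saved under pics/ and viewed, at most 11 in all, crops included, and the job is handed in when it is done.

Besides the shell and the picture viewer there is one more tool, called after "Emit:" in YAML: its name, and indented under it one key for each argument. apply_moves: Moves the arm, as the interface text tells. Its arguments: {"type":"object","properties":{"travel":{"type":"array"},"dr":{"type":"array"},"hand":{"type":"array"},"newtons":{"type":"number"}},"required":["travel","dr","hand"]}

```bash
mkdir -p pics; ls
python3 - <<'E'
from bench import ctrl
import cv2,numpy as np
s=ctrl.read_state();print({k:np.round(v,3) for k,v in s.items()},ctrl.pinch_z)
for n in("scene","side","wrist"):
    c=ctrl.read_camera(n);cv2.imwrite(f"pics/{n}0.png",c["color"][:,:,::-1]);np.savez(f"{n}.npz",**c);print(n,np.round(c["pose"],3).tolist(),c["mtx"].tolist(),c["D"])
E
```

```text
pics
{'time': np.float64(0.0), 'q': array([ 1.121,  0.424,  1.631,  0.   ,  1.089, -0.019]), 'qvel': array([-0.001,  0.001, -0.   , -0.001,  0.   ,  0.001]), 'effort': array([ 0.0000e+00, -5.5739e+01, -2.8175e+01, -0.0000e+00,  7.0000e-03,
       -0.0000e+00]), 'tcp_pos': array([0.261, 0.567, 0.231]), 'eef_rot': array([[-0.909,  0.418, -0.001],
       [ 0.418,  0.909, -0.001],
       [ 0.   , -0.002, -1.   ]]), 'contact_force': array([0.069, 0.278, 0.036]), 'moment': array([0.012, 0.028, 0.012]), 'grip_force': np.float64(0.0), 'gripper_width': np.float64(0.995)} 0.0187
scene [[-0.792, 0.441, -0.423, 1.047], [0.611, 0.589, -0.53, 0.664], [0.016, -0.678, -0.735, 1.048], [0.0, 0.0, 0.0, 1.0]] [[484.55723277291554, 0.0, 314.0227539889318], [0.0, 484.55723277291554, 241.15186958301294], [0.0, 0.0, 1.0]] [-0.09115789  0.          0.          0.          0.        ]
side [[0.726, -0.511, 0.46, -0.314], [-0.688, -0.54, 0.485, -0.882], [0.001, -0.668, -0.744, 1.474], [0.0, 0.0, 0.0, 1.0]] [[589.9354946536654, 0.0, 310.6030753339875], [0.0, 589.9354946536654, 240.819353582406], [0.0, 0.0, 1.0]] [-0.09625875  0.          0.          0.          0.        ]
wrist [[0.417, 0.873, 0.251, 0.197], [0.909, -0.4, -0.118, 0.596], [-0.003, 0.278, -0.961, 0.373], [0.0, 0.0, 0.0, 1.0]] [[367.98921637274503, 0.0, 321.31246976345386], [0.0, 367.98921637274503, 239.28302082335833], [0.0, 0.0, 1.0]] [-0.02986008  0.          0.          0.          0.        ]
```

View pics/scene0.png

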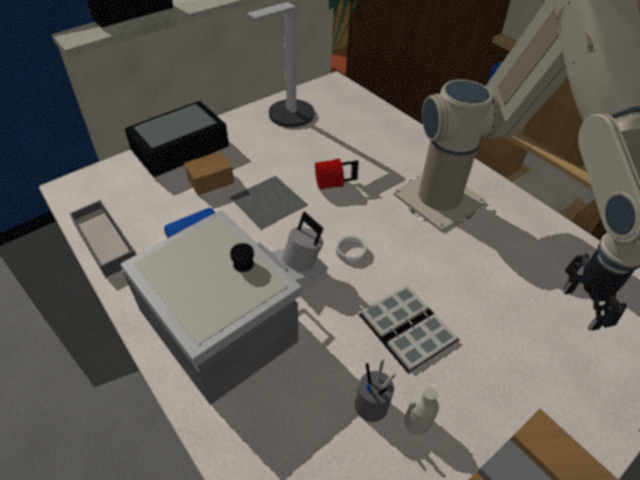

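View pics/side0.png

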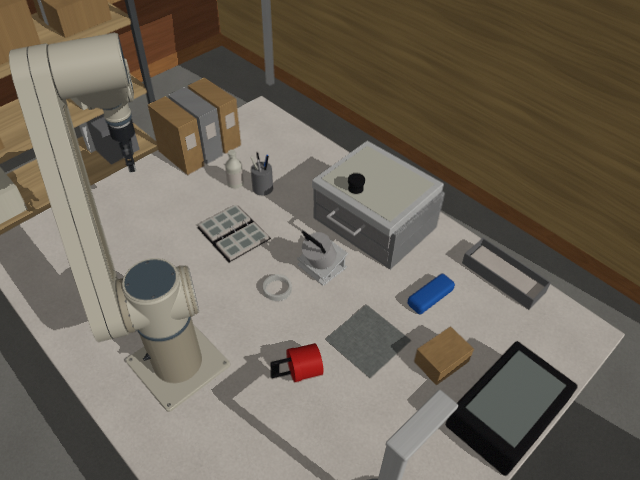

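The steel canister with its black handle is at scene (302,250) and side (320,255), on the stand in front of the cabinet. A red lookalike lies at scene (335,173) and side (300,363) and is not meant. The mat is at side (368,340) and the drawer handle at side (345,223). I'll confirm this in one enlarged crop.

Run:
```python
import cv2,numpy as np
a=cv2.imread("pics/side0.png")[190:290,280:380];b=cv2.imread("pics/scene0.png")[205:305,255:355]
f=lambda i:cv2.resize(i,(400,400),interpolation=cv2.INTER_CUBIC)
cv2.imwrite("pics/crop1.png",np.clip(np.hstack([f(a),f(b)])*1.3,0,255))
```

```text
[ WARN:0@0.098] global loadsave.cpp:1063 imwrite_ Unsupported depth image for selected encoder is fallbacked to CV_8U.
```

View pics/crop1.png

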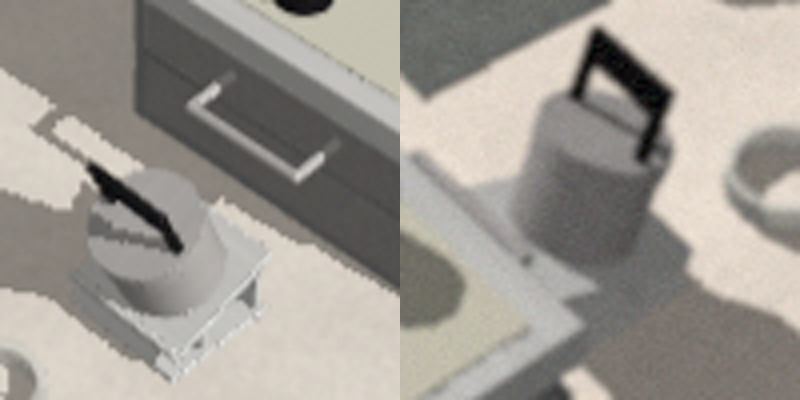

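The crop confirms it: grey steel canister on the stand, black bar handle running side (303,232)–(325,251) and scene (304,213)–(323,229). The drawer bar runs side (327.5,216)–(354,234.5). Next I'll measure positions.

```bash
cat > h.py <<'E'
import cv2,numpy as np
class Cam:
    def __init__(s,c): s.K,s.D,s.P,s.im=c["mtx"],c["D"],c["pose"],c["color"]
    def ray(s,p):
        u=cv2.undistortPoints(np.float64(p).reshape(-1,1,2),s.K,s.D).reshape(-1,2)
        return np.c_[u,np.ones(len(u))]@s.P[:3,:3].T
    def plane(s,p,z):
        r=s.ray(p);o=s.P[:3,3];return o+r*((z-o[2])/r[:,2])[:,None]
    def proj(s,X):
        T=np.linalg.inv(s.P);r,_=cv2.Rodrigues(T[:3,:3]);return cv2.projectPoints(np.float64(X).reshape(-1,1,3),r,T[:3,3],s.K,s.D)[0].reshape(-1,2)
def tri(a,pa,b,pb):
    out=[]
    for ra,rb in zip(a.ray(pa),b.ray(pb)):
        M=np.c_[ra,-rb];t=np.linalg.lstsq(M,b.P[:3,3]-a.P[:3,3],rcond=None)[0]
        x,y=a.P[:3,3]+t[0]*ra,b.P[:3,3]+t[1]*rb;out.append(np.r_[(x+y)/2,np.linalg.norm(x-y)])
    return np.array(out)
load=lambda n:Cam(np.load(n+".npz"))
E
python3 - <<'E'
from h import *
np.set_printoptions(precision=4,suppress=True)
S,C=load("side"),load("scene")
g=S.im.astype(int)
hand=tri(C,[(304.5,212.5),(323,228.75)],S,[(325.5,250),(302.5,231.5)]);print("bar",hand)
d=S.plane([(327.5,216.2),(354.2,234.5)],.13);print("drawer",d,np.linalg.norm(d[1]-d[0]))
for cam,(x0,y0,x1,y1) in((S,(318,298,418,382)),(C,(225,170,312,232))):
    im=cv2.GaussianBlur(cam.im,(5,5),0)[y0:y1,x0:x1].astype(int)
    m=((im.sum(2)<330)&(abs(im[:,:,0]-im[:,:,2])<30)).astype(np.uint8)
    cn=max(cv2.findContours(m,0,2)[0],key=cv2.contourArea)
    b=cv2.approxPolyDP(cn,.05*cv2.arcLength(cn,True),True).reshape(-1,2)+[x0,y0];w=cam.plane(b,.003)
    print("mat",b.tolist(),w,w.mean(0),np.linalg.norm(np.diff(w,axis=0),axis=1))
# light box corners
im=C.im.astype(int);print(C.plane([(123,265),(216,213),(300,285),(190,352)],.201))
print(S.plane([(314,182),(391,217.5),(442,184),(368,143)],.201))
E
```

```text
bar [[ 0.4988 -0.078   0.1603  0.0169]
 [ 0.4989  0.0113  0.1715  0.0029]]
drawer [[ 0.629   0.0327  0.13  ]
 [ 0.6335 -0.0804  0.13  ]] 0.11323141425742049
mat [[326, 338], [368, 376], [394, 354], [417, 371], [417, 328], [367, 306]] [[ 0.3657 -0.2324  0.003 ]
 [ 0.3631 -0.4027  0.003 ]
 [ 0.4692 -0.4059  0.003 ]
 [ 0.4745 -0.4877  0.003 ]
 [ 0.586  -0.3944  0.003 ]
 [ 0.5369 -0.2367  0.003 ]] [ 0.4659 -0.36    0.003 ] [0.1703 0.1062 0.0819 0.1454 0.1651]
mat [[225, 185], [260, 228], [306, 205], [276, 177], [246, 189], [231, 170]] [[ 0.5259 -0.4631  0.003 ]
 [ 0.5421 -0.2289  0.003 ]
 [ 0.3705 -0.2268  0.003 ]
 [ 0.3685 -0.3962  0.003 ]
 [ 0.4812 -0.4047  0.003 ]
 [ 0.4699 -0.5184  0.003 ]] [ 0.4597 -0.373   0.003 ] [0.2348 0.1716 0.1694 0.113  0.1143]
[[ 0.9544 -0.1496  0.201 ]
 [ 0.6974 -0.1701  0.201 ]
 [ 0.6636  0.1389  0.201 ]
 [ 0.9366  0.1426  0.201 ]]
[[ 0.6549  0.1226  0.201 ]
 [ 0.7144 -0.151   0.201 ]
 [ 0.9464 -0.1646  0.201 ]
 [ 0.9259  0.1386  0.201 ]]
```

```bash
cat >> h.py <<'E'
from scipy.spatial.transform import Rotation as Ro
def rot(yaw,tilt): # tool y ahead, z down, leaned so that it points forward by tilt (deg)
    return Ro.from_euler("z",yaw,degrees=True).as_matrix()@np.array([[0,np.cos(np.radians(tilt)),np.sin(np.radians(tilt))],[1,0,0],[0,np.sin(np.radians(tilt)),-np.cos(np.radians(tilt))]])
def move(p,R,p0=None,R0=None):
    if p0 is None:
        from bench import ctrl
        s=ctrl.read_state();p0,R0=s["tcp_pos"],s["eef_rot"]
    t=R0.T@(np.array(p)-p0)/.4; w=Ro.from_matrix(R0.T@R).as_rotvec()/np.pi
    print("travel",np.round(t,4).tolist(),"dr",np.round(w,4).tolist())
E
python3 - <<'E'
from h import *
move([.36,.25,.30],rot(35,0))
move([.36,.25,.30],rot(0,22))
move([.46,-.033,.255],rot(0,22),np.array([.36,.25,.30]),rot(0,22))
E
```

```text
travel [-0.5569, -0.6179, -0.1725] dr [-0.0004, 0.0001, 0.1684]
travel [-0.5569, -0.6179, -0.1725] dr [-0.109, -0.0694, 0.3583]
travel [-0.7075, 0.1897, 0.198] dr [0.0, 0.0, 0.0]
```

Emit:
apply_moves:
  travel:
    - [-0.56,-0.62,-0.17]
    - [-0.56,-0.62,-0.17]
    - [-0.56,-0.62,-0.17]
    - [-0.56,-0.62,-0.17]
    - [-0.56,-0.62,-0.17]
    - [-0.56,-0.62,-0.17]
    - [-0.56,-0.62,-0.17]
    - [-0.56,-0.62,-0.17]
    - [-0.56,-0.62,-0.17]
    - [-0.56,-0.62,-0.17]
    - [-0.56,-0.62,-0.17]
    - [-0.56,-0.62,-0.17]
  dr:
    - [-0.109,-0.069,0.358]
    - [-0.109,-0.069,0.358]
    - [-0.109,-0.069,0.358]
    - [-0.109,-0.069,0.358]
    - [-0.109,-0.069,0.358]
    - [-0.109,-0.069,0.358]
    - [-0.109,-0.069,0.358]
    - [-0.109,-0.069,0.358]
    - [-0.109,-0.069,0.358]
    - [-0.109,-0.069,0.358]
    - [-0.109,-0.069,0.358]
    - [-0.109,-0.069,0.358]
  hand: [1,1,1,1,1,1,1,1,1,1,1,1]

```text
time: 1.15
tcp_pos: [0.3607, 0.2491, 0.2993]
eef_rot: [[-0.004, 0.927, 0.374], [1.0, 0.003, 0.003], [0.002, 0.374, -0.927]]
contact_force: [-0.3, 0.2, -0.2]
gripper_width: 1.0
grip_force: 0.0
```

Emit:
apply_moves:
  travel:
    - [-0.71,0.19,0.2]
    - [-0.71,0.19,0.2]
    - [-0.71,0.19,0.2]
    - [-0.71,0.19,0.2]
    - [-0.71,0.19,0.2]
    - [-0.71,0.19,0.2]
    - [-0.71,0.19,0.2]
    - [-0.71,0.19,0.2]
    - [-0.71,0.19,0.2]
    - [-0.71,0.19,0.2]
  dr:
    - [0,0,0]
    - [0,0,0]
    - [0,0,0]
    - [0,0,0]
    - [0,0,0]
    - [0,0,0]
    - [0,0,0]
    - [0,0,0]
    - [0,0,0]
    - [0,0,0]
  hand: [1,1,1,1,1,1,1,1,1,1]

```text
time: 1.98
tcp_pos: [0.4618, -0.0354, 0.2525]
eef_rot: [[-0.0, 0.928, 0.373], [1.0, -0.0, 0.002], [0.002, 0.373, -0.928]]
contact_force: [0.0, -0.3, 0.3]
gripper_width: 1.002
grip_force: 0.0
```

Run:
```python
from bench import ctrl
from h import *
s=ctrl.read_state();print(s["time"],s["tcp_pos"].round(4),s["eef_rot"].round(3).tolist(),s["q"].round(2),s["contact_force"].round(2))
c=ctrl.read_camera("wrist");np.savez("w1.npz",**c);cv2.imwrite("pics/w1.png",c["color"][:,:,::-1]);print(c["pose"].round(3).tolist())
```

```text
1.9833 [ 0.4618 -0.0354  0.2525] [[-0.0, 0.928, 0.373], [1.0, -0.0, 0.002], [0.002, 0.373, -0.928]] [-0.14  0.    2.19  0.1   0.58 -0.21] [ 0.02 -0.32  0.29]
[[0.928, -0.103, 0.359, 0.409], [0.0, -0.961, -0.277, 0.034], [0.373, 0.257, -0.892, 0.385], [0.0, 0.0, 0.0, 1.0]]
```

View pics/w1.png

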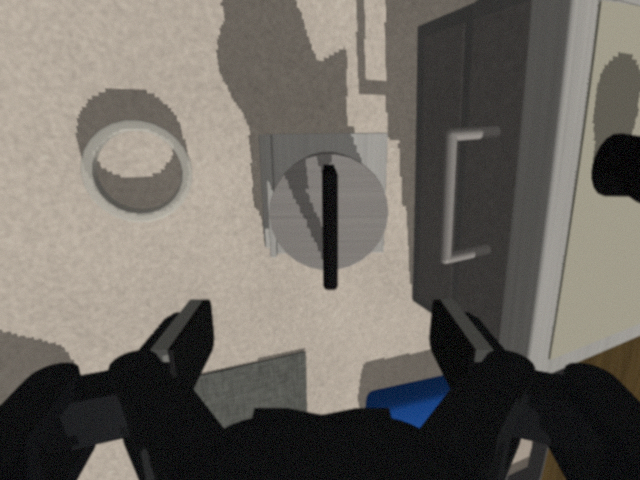

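The wrist view shows the tin's lid as a circle from about (270,211) to (387,211). The black bar is at column 330, rows 165–290. The drawer bar runs (452,133)–(448,262), and the tape roll is clear at (137,170).

```bash
cat > meas.py <<'E'
from h import *
from scipy.optimize import least_squares
np.set_printoptions(precision=4,suppress=True)
W,S,C=load("w1"),load("side"),load("scene")
g=cv2.cvtColor(cv2.GaussianBlur(W.im,(3,3),0),cv2.COLOR_RGB2GRAY)
m=(g[140:298,300:360]<45).astype(np.uint8);n,l,st,_=cv2.connectedComponentsWithStats(m);i=1+st[1:,4].argmax()
ys,xs=np.nonzero(l==i);ys+=140;xs+=300
cols=[(r,xs[ys==r].min(),xs[ys==r].max()) for r in range(ys.min(),ys.max()+1,12)];print(cols,ys.min(),ys.max())
print("row211",g[211,262:276],g[211,380:396]);print("col345",g[258:278,345],g[145:165,345])
E
python3 meas.py
```

```text
[(165, np.int64(324), np.int64(329)), (177, np.int64(323), np.int64(336)), (189, np.int64(323), np.int64(336)), (201, np.int64(323), np.int64(336)), (213, np.int64(323), np.int64(336)), (225, np.int64(323), np.int64(336)), (237, np.int64(323), np.int64(336)), (249, np.int64(323), np.int64(336)), (261, np.int64(324), np.int64(336)), (273, np.int64(324), np.int64(335)), (285, np.int64(325), np.int64(335))] 165 287
row211 [ 95  92  93  95  97 101 110 120 123 123 123 122 122 123] [124 124 125 126 126 125 128 138 154 168 175 177 176 175 176 178]
col345 [124 125 125 125 125 126 125 127 137 153 164 170 172 173 173 172 170 170
 171 171] [103 103 102 102 101 101 101 101  99  93  91 100 114 125 127 127 127 125
 125 127]
```

```bash
cat >> meas.py <<'E'
def pose(p): # underside centre + yaw ; canister x uphill
    Rz=Ro.from_euler("z",p[3]);R=(Rz*Ro.from_euler("y",-22,degrees=True)).as_matrix();return R,p[:3]
lid=[(268,211),(388,211),(345,156.5),(345,267)]
def res(p):
    R,o=pose(p);n=R[:,2];c=o+.08*n;r=W.ray(lid);e=W.P[:3,3]
    t=((c-e)@n)/(r@n);d=np.linalg.norm(e+t[:,None]*r-c,axis=1)
    b=W.proj([o+R@np.array([0,-.04,.137]),o+R@np.array([0,0,.137])])
    return np.r_[(d-.047)*1500,b[0]-[330.3,288],b[1,0]-np.interp(b[1,1],[201,285],[330,330.4])]
f=least_squares(res,[.54,-.035,.05,0]);R,o=pose(f.x);G=o+R@[0,0,.125]
print("underside",o,"yaw",np.degrees(f.x[3]),"grip",G,"res",f.fun)
b=[o+R@np.array([0,-.04,.137]),o+R@np.array([0,.04,.137])];print("side",S.proj(b),"scene",C.proj(b))
d=W.plane([(450.5,133),(447,262)],.13);print("drawer ends",d,d.mean(0),np.linalg.norm(d[1]-d[0]))
E
python3 meas.py
```

```text
[(165, np.int64(324), np.int64(329)), (177, np.int64(323), np.int64(336)), (189, np.int64(323), np.int64(336)), (201, np.int64(323), np.int64(336)), (213, np.int64(323), np.int64(336)), (225, np.int64(323), np.int64(336)), (237, np.int64(323), np.int64(336)), (249, np.int64(323), np.int64(336)), (261, np.int64(324), np.int64(336)), (273, np.int64(324), np.int64(335)), (285, np.int64(325), np.int64(335))] 165 287
row211 [ 95  92  93  95  97 101 110 120 123 123 123 122 122 123] [124 124 125 126 126 125 128 138 154 168 175 177 176 175 176 178]
col345 [124 125 125 125 125 126 125 127 137 153 164 170 172 173 173 172 170 170
 171 171] [103 103 102 102 101 101 101 101  99  93  91 100 114 125 127 127 127 125
 125 127]
underside [ 0.5508 -0.0272  0.0467] yaw 0.37211922089738436 grip [ 0.504  -0.0275  0.1626] res [ 1.5101  0.7326 -0.9988  0.4329 -0.5567  1.3939 -0.3594]
side [[320.4691 245.1103]
 [301.8373 230.747 ]] scene [[303.411  210.8758]
 [322.6144 228.4378]]
drawer ends [[ 0.6276  0.0349  0.13  ]
 [ 0.6373 -0.0806  0.13  ]] [ 0.6324 -0.0228  0.13  ] 0.1159021236142547
```

Run:
```python
from h import *
S=load("side")
print(S.plane([(300,363),(272,370),(431,293),(443,355)],.04).round(3).tolist())
R=rot(0.4,22);G=np.array([.504,-.0275,.1626]);T=G+R[:,2]*.0187
move(T-R[:,2]*.06,R);move(T,R)
```

```text
[[0.239, -0.257, 0.04], [0.169, -0.221, 0.04], [0.692, -0.355, 0.04], [0.547, -0.516, 0.04]]
travel [0.0169, 0.0142, 0.1453] dr [-0.0004, -0.0, -0.0017]
travel [0.0169, 0.0144, 0.2953] dr [-0.0004, -0.0, -0.0017]
```

Emit:
apply_moves:
  travel:
    - [0.017,0.014,0.08]
    - [0.017,0.014,0.12]
    - [0.017,0.014,0.15]
    - [0.017,0.014,0.18]
    - [0.017,0.014,0.21]
    - [0.017,0.014,0.24]
    - [0.017,0.014,0.265]
    - [0.017,0.014,0.28]
    - [0.017,0.014,0.29]
    - [0.017,0.014,0.295]
    - [0.017,0.014,0.295]
    - [0.017,0.014,0.295]
  dr:
    - [0,0,-0.002]
    - [0,0,-0.002]
    - [0,0,-0.002]
    - [0,0,-0.002]
    - [0,0,-0.002]
    - [0,0,-0.002]
    - [0,0,-0.002]
    - [0,0,-0.002]
    - [0,0,-0.002]
    - [0,0,-0.002]
    - [0,0,-0.002]
    - [0,0,-0.002]
  hand: [1,1,1,1,1,1,1,1,1,1,1,1]

```text
time: 3.03
tcp_pos: [0.5111, -0.0276, 0.1461]
eef_rot: [[-0.007, 0.927, 0.375], [1.0, 0.007, 0.002], [-0.0, 0.375, -0.927]]
contact_force: [0.6, 0.3, -0.5]
gripper_width: 1.001
grip_force: 0.0
```

Run:
```python
from bench import ctrl
from h import *
s=ctrl.read_state();print(s["time"],s["tcp_pos"].round(4),s["contact_force"].round(2))
c=ctrl.read_camera("wrist");np.savez("w2.npz",**c);cv2.imwrite("pics/w2.png",c["color"][:,:,::-1])
```

```text
3.0333 [ 0.5111 -0.0276  0.1461] [ 0.64  0.34 -0.52]
```

View pics/w2.png

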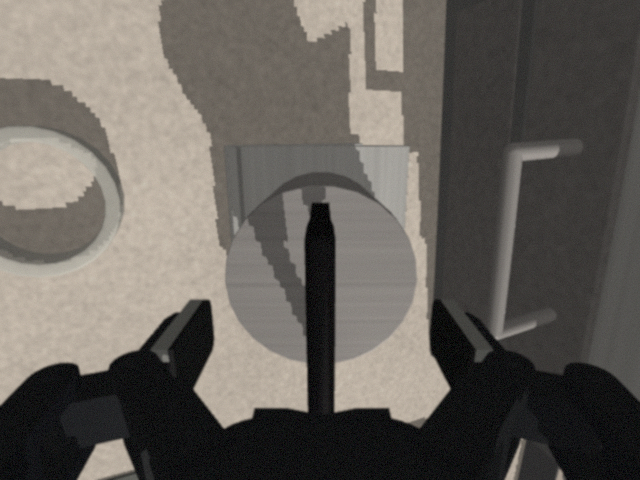

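The bar at column 321 sits midway between the pads (211 and 432), so I'm closing the fingers.

Emit:
apply_moves:
  travel:
    - [0,0,0]
    - [0,0,0]
    - [0,0,0]
    - [0,0,0]
    - [0,0,0]
    - [0,0,0]
    - [0,0,0]
    - [0,0,0]
    - [0,0,0]
    - [0,0,0]
    - [0,0,0]
    - [0,0,0]
  dr:
    - [0,0,0]
    - [0,0,0]
    - [0,0,0]
    - [0,0,0]
    - [0,0,0]
    - [0,0,0]
    - [0,0,0]
    - [0,0,0]
    - [0,0,0]
    - [0,0,0]
    - [0,0,0]
    - [0,0,0]
  hand: [0,0,0,0,0,0,0,0,0,0,0,0]
  newtons: 80

```text
time: 4.08
tcp_pos: [0.5108, -0.0277, 0.1458]
eef_rot: [[-0.007, 0.927, 0.374], [1.0, 0.007, 0.002], [-0.0, 0.374, -0.927]]
contact_force: [-3.7, 0.2, 5.2]
gripper_width: 0.101
grip_force: 78.7
```

Emit:
apply_moves:
  travel:
    - [0,0,-0.01]
    - [0,0,-0.025]
    - [0,0,-0.04]
    - [0,0,-0.06]
    - [0,0,-0.08]
    - [0,0,-0.1]
    - [0,0,-0.12]
    - [0,0,-0.14]
    - [0,0,-0.16]
    - [0,0,-0.16]
  dr:
    - [0,0,0]
    - [0,0,0]
    - [0,0,0]
    - [0,0,0]
    - [0,0,0]
    - [0,0,0]
    - [0,0,0]
    - [0,0,0]
    - [0,0,0]
    - [0,0,0]
  hand: [0,0,0,0,0,0,0,0,0,0]

```text
time: 4.92
tcp_pos: [0.4873, -0.0279, 0.2068]
eef_rot: [[-0.007, 0.926, 0.377], [1.0, 0.007, 0.002], [-0.001, 0.377, -0.926]]
contact_force: [-0.2, -0.2, -5.3]
gripper_width: 0.106
grip_force: 78.1
```

Run:
```python
from bench import ctrl
from h import *
s=ctrl.read_state();print(s["time"],s["gripper_width"],s["grip_force"],s["contact_force"].round(2),s["moment"].round(2))
c=ctrl.read_camera("wrist");np.savez("w3.npz",**c);cv2.imwrite("pics/w3.png",c["color"][:,:,::-1])
R=rot(-1,0);h=.0187
p=s["tcp_pos"];up=p+[0,0,.06]
move(up,s["eef_rot"])
a=np.array([.453,-.317,.24]);move(a,R,up,s["eef_rot"])
# set down: TCP at mat top+.125-.0187 
print(.003+.125-.0187)
```

```text
4.9167 0.10558801250276881 78.06031823158264 [-0.21 -0.18 -5.3 ] [-0.04  0.63  0.01]
travel [-0.0001, 0.0568, -0.1404] dr [-0.0001, -0.0, 0.0]
travel [-0.722, -0.1093, 0.0284] dr [0.123, -0.0013, 0.0077]
0.10930000000000001
```

View pics/w3.png

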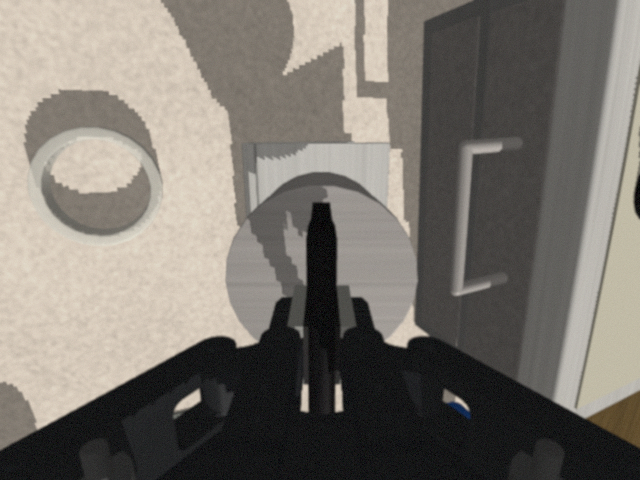

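The lid appears at the same place in the wrist image as before the lift (226–417 wide), so the canister is held without slipping. I'll carry it to the mat and turn it upright on the way.

Emit:
apply_moves:
  travel:
    - [0,0.02,-0.05]
    - [0,0.04,-0.1]
    - [0,0.057,-0.14]
    - [0,0.057,-0.14]
  dr:
    - [0,0,0]
    - [0,0,0]
    - [0,0,0]
    - [0,0,0]
  hand: [0,0,0,0]

```text
time: 5.3
tcp_pos: [0.4896, -0.0281, 0.269]
eef_rot: [[-0.007, 0.925, 0.381], [1.0, 0.007, 0.002], [-0.001, 0.381, -0.925]]
contact_force: [1.7, 0.2, -4.7]
gripper_width: 0.106
grip_force: 79.1
```

Emit:
apply_moves:
  travel:
    - [-0.03,-0.004,0.001]
    - [-0.09,-0.014,0.004]
    - [-0.16,-0.025,0.006]
    - [-0.24,-0.036,0.009]
    - [-0.32,-0.05,0.013]
    - [-0.4,-0.06,0.016]
    - [-0.48,-0.073,0.019]
    - [-0.56,-0.085,0.022]
    - [-0.63,-0.096,0.025]
    - [-0.69,-0.105,0.027]
    - [-0.722,-0.109,0.028]
    - [-0.722,-0.109,0.028]
  dr:
    - [0.005,0,0]
    - [0.015,0,0.001]
    - [0.027,0,0.002]
    - [0.041,0,0.003]
    - [0.054,0,0.004]
    - [0.068,0,0.005]
    - [0.082,-0.001,0.005]
    - [0.095,-0.001,0.006]
    - [0.107,-0.001,0.007]
    - [0.118,-0.001,0.008]
    - [0.123,-0.001,0.008]
    - [0.123,-0.001,0.008]
  hand: [0,0,0,0,0,0,0,0,0,0,0,0]

```text
time: 6.3
tcp_pos: [0.4532, -0.3193, 0.2371]
eef_rot: [[0.02, 1.0, -0.003], [1.0, -0.02, 0.001], [0.001, -0.003, -1.0]]
contact_force: [-0.1, 0.2, -6.0]
gripper_width: 0.106
grip_force: 79.1
```

Run:
```python
from bench import ctrl
from h import *
s=ctrl.read_state();print(s["time"],s["tcp_pos"].round(4),s["eef_rot"].round(3).tolist(),s["gripper_width"],s["contact_force"].round(2),s["moment"].round(2))
for n in("side","wrist"):
    c=ctrl.read_camera(n);np.savez(n+"4.npz",**c);cv2.imwrite(f"pics/{n}4.png",c["color"][:,:,::-1])
a=cv2.imread("pics/side4.png")[150:400,220:480];b=cv2.imread("pics/wrist4.png")
cv2.imwrite("pics/j4.png",np.hstack([cv2.resize(a,(400,385)),cv2.resize(b,(400,300))[:0].reshape(0,400,3) if 0 else cv2.copyMakeBorder(cv2.resize(b,(400,300)),0,85,0,0,0)]))
move([.453,-.317,.1093+.012],rot(-1,0))
move([.453,-.317,.1093-.001],rot(-1,0))
```

```text
6.3 [ 0.4532 -0.3193  0.2371] [[0.02, 1.0, -0.003], [1.0, -0.02, 0.001], [0.001, -0.003, -1.0]] 0.10616308662791446 [-0.12  0.15 -6.01] [-0.18 -0.08  0.02]
travel [-0.002, 0.0018, 0.2903] dr [-0.0011, -0.0009, -0.0005]
travel [-0.0021, 0.0019, 0.3228] dr [-0.0011, -0.0009, -0.0005]
```

View pics/j4.png

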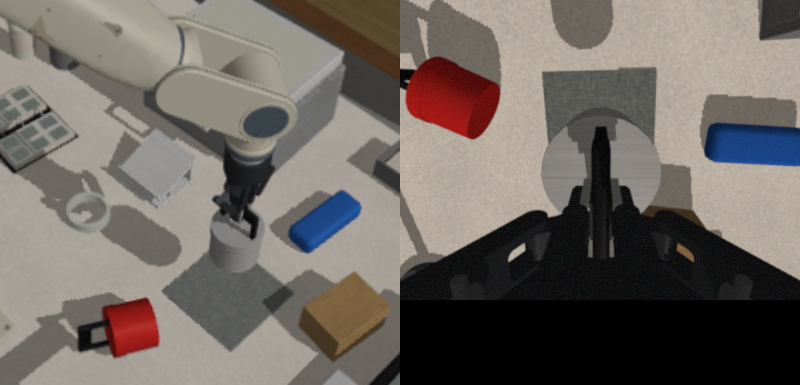

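The canister hangs upright above the mat, and the mat's edges sit evenly either side of it in the wrist view. Lowering.

Emit:
apply_moves:
  travel:
    - [0,0,0.03]
    - [0,0,0.07]
    - [0,0,0.11]
    - [0,0,0.15]
    - [0,0,0.19]
    - [0,0,0.22]
    - [0,0,0.25]
    - [0,0,0.27]
    - [0,0,0.285]
    - [0,0,0.29]
    - [0,0,0.29]
  dr:
    - [-0.001,0,0]
    - [-0.001,0,0]
    - [-0.001,0,0]
    - [-0.001,0,0]
    - [-0.001,0,0]
    - [-0.001,0,0]
    - [-0.001,0,0]
    - [-0.001,0,0]
    - [-0.001,0,0]
    - [-0.001,0,0]
    - [-0.001,0,0]
  hand: [0,0,0,0,0,0,0,0,0,0,0]

```text
time: 7.32
tcp_pos: [0.4527, -0.3167, 0.1227]
eef_rot: [[0.018, 1.0, 0.0], [1.0, -0.018, 0.002], [0.002, 0.0, -1.0]]
contact_force: [0.3, 0.3, -5.1]
gripper_width: 0.105
grip_force: 79.0
```

Emit:
apply_moves:
  travel:
    - [0,0,0.004]
    - [0,0,0.008]
    - [0,0,0.012]
    - [0,0,0.016]
    - [0,0,0.019]
    - [0,0,0.022]
    - [0,0,0.025]
    - [0,0,0.025]
  dr:
    - [0,0,0]
    - [0,0,0]
    - [0,0,0]
    - [0,0,0]
    - [0,0,0]
    - [0,0,0]
    - [0,0,0]
    - [0,0,0]
  hand: [0,0,0,0,0,0,0,0]

```text
time: 7.98
tcp_pos: [0.4526, -0.3166, 0.1127]
eef_rot: [[0.018, 1.0, 0.0], [1.0, -0.018, 0.002], [0.002, 0.0, -1.0]]
contact_force: [-0.8, 0.6, -5.2]
gripper_width: 0.105
grip_force: 79.1
```

Still carrying the weight, so I'll go down in 1 mm steps until contact.

Emit:
apply_moves:
  travel:
    - [0,0,0.003]
    - [0,0,0.005]
    - [0,0,0.005]
  dr:
    - [0,0,0]
    - [0,0,0]
    - [0,0,0]
  hand: [0,0,0]

```text
time: 8.23
tcp_pos: [0.4526, -0.3167, 0.1108]
eef_rot: [[0.018, 1.0, 0.0], [1.0, -0.018, 0.001], [0.001, 0.0, -1.0]]
contact_force: [-0.1, 0.3, -5.3]
gripper_width: 0.103
grip_force: 79.1
```

Emit:
apply_moves:
  travel:
    - [0,0,0.003]
    - [0,0,0.005]
    - [0,0,0.005]
  dr:
    - [0,0,0]
    - [0,0,0]
    - [0,0,0]
  hand: [0,0,0]

```text
time: 8.48
tcp_pos: [0.4526, -0.3166, 0.1087]
eef_rot: [[0.018, 1.0, 0.0], [1.0, -0.018, 0.002], [0.002, 0.0, -1.0]]
contact_force: [-0.2, 1.3, -4.7]
gripper_width: 0.106
grip_force: 79.1
```

Emit:
apply_moves:
  travel:
    - [0,0,0.002]
    - [0,0,0.004]
    - [0,0,0.004]
  dr:
    - [0,0,0]
    - [0,0,0]
    - [0,0,0]
  hand: [0,0,0]

```text
time: 8.73
tcp_pos: [0.4526, -0.3167, 0.1072]
eef_rot: [[0.018, 1.0, 0.0], [1.0, -0.018, 0.001], [0.001, 0.0, -1.0]]
contact_force: [-0.4, -0.8, -5.4]
gripper_width: 0.107
grip_force: 79.1
```

Emit:
apply_moves:
  travel:
    - [0,0,0.002]
    - [0,0,0.004]
    - [0,0,0.004]
  dr:
    - [0,0,0]
    - [0,0,0]
    - [0,0,0]
  hand: [0,0,0]

```text
time: 8.98
tcp_pos: [0.453, -0.3167, 0.1065]
eef_rot: [[0.018, 1.0, 0.001], [1.0, -0.018, 0.001], [0.001, 0.001, -1.0]]
contact_force: [-1.0, 2.4, 3.6]
gripper_width: 0.106
grip_force: 80.5
```

It is on the mat now: the force changed from −5.4 to +3.6 N. Releasing.

Emit:
apply_moves:
  travel:
    - [0,0,0]
    - [0,0,0]
    - [0,0,0]
    - [0,0,0]
    - [0,0,0]
    - [0,0,0]
    - [0,0,0]
    - [0,0,0]
  dr:
    - [0,0,0]
    - [0,0,0]
    - [0,0,0]
    - [0,0,0]
    - [0,0,0]
    - [0,0,0]
    - [0,0,0]
    - [0,0,0]
  hand: [0.3,0.6,1,1,1,1,1,1]

```text
time: 9.65
tcp_pos: [0.4527, -0.3168, 0.1057]
eef_rot: [[0.018, 1.0, 0.001], [1.0, -0.018, 0.001], [0.001, 0.001, -1.0]]
contact_force: [-0.2, 0.2, 0.4]
gripper_width: 1.001
grip_force: 0.0
```

Emit:
apply_moves:
  travel:
    - [0,0,-0.02]
    - [0,0,-0.06]
    - [0,0,-0.12]
    - [0,0,-0.2]
    - [0,0,-0.28]
    - [0,0,-0.36]
    - [0,0,-0.4]
    - [0,0,-0.4]
  dr:
    - [0,0,0]
    - [0,0,0]
    - [0,0,0]
    - [0,0,0]
    - [0,0,0]
    - [0,0,0]
    - [0,0,0]
    - [0,0,0]
  hand: [1,1,1,1,1,1,1,1]

```text
time: 10.32
tcp_pos: [0.4546, -0.3183, 0.2709]
eef_rot: [[0.018, 1.0, 0.007], [1.0, -0.018, -0.004], [-0.004, 0.008, -1.0]]
contact_force: [1.0, -0.3, 0.4]
gripper_width: 1.002
grip_force: 0.0
```

Run:
```python
from bench import ctrl
from h import *
s=ctrl.read_state();print(s["time"],s["tcp_pos"].round(4),s["contact_force"].round(2))
for n in("side","wrist"):
    c=ctrl.read_camera(n);np.savez(n+"5.npz",**c);cv2.imwrite(f"pics/{n}5.png",c["color"][:,:,::-1])
a=cv2.imread("pics/side5.png")[150:400,220:480];b=cv2.imread("pics/wrist5.png")
cv2.imwrite("pics/j5.png",np.hstack([cv2.resize(a,(320,308)),cv2.copyMakeBorder(cv2.resize(b,(480,360))[:308],0,0,0,0,0)]))
```

```text
10.3167 [ 0.4546 -0.3183  0.2709] [ 0.95 -0.3   0.38]
```

View pics/j5.png

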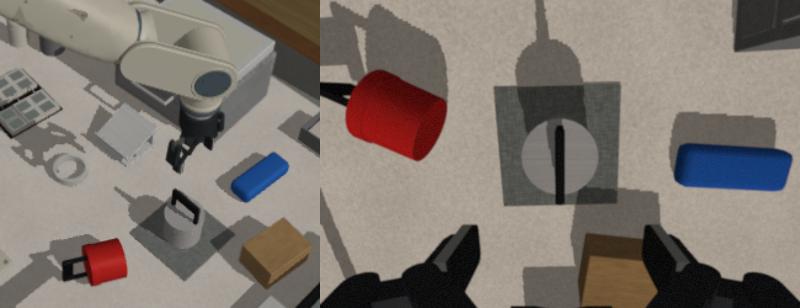

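The canister stands upright and released near the mat centre: lid at (560,156) in the joined picture, mat spanning 497–620 × 83–205. Next is the drawer handle, which I'll refine from the wrist views already taken.

Run:
```python
from h import *
np.set_printoptions(precision=4,suppress=True)
pts={"w1":(430,470,150,245),"w2":(480,530,170,320),"w3":(445,475,165,275)}
for n,(x0,x1,r0,r1) in pts.items():
    W=load(n);g=cv2.cvtColor(W.im,cv2.COLOR_RGB2GRAY).astype(float)
    P=[]
    for r in range(r0,r1,4):
        row=g[r,x0:x1];w=np.clip(row-np.median(row)-35,0,None)
        if w.sum()>0:P.append(((w*np.arange(x0,x1)).sum()/w.sum(),r))
    X=W.plane(P,.13);k=np.polyfit(X[:,1],X[:,0],1);print(n,"slope deg",-np.degrees(np.arctan(k[0])),"x at y=-.023",np.polyval(k,-.023),"rms",(X[:,0]-np.polyval(k,X[:,1])).std())
for n,e in {"w1":[(452,131),(447,264)],"w3":[(464,144),(458,295)],"w2":[(515,147),(499,338)]}.items(): print(n,load(n).plane(e,.13))
H=np.array([.633,-.023,.13]);R=rot(4.5,35);T=H+.0187*R[:,2]
move(T-.12*R[:,2],R);print((T-.12*R[:,2]))
```

```text
w1 slope deg 3.3252421474622738 x at y=-.023 0.63398103012783 rms 8.677495495606691e-05
w2 slope deg 3.2748186969323774 x at y=-.023 0.6352472607242914 rms 9.837569554371887e-05
w3 slope deg 3.1773956224266224 x at y=-.023 0.6343149572331659 rms 5.6866913160147684e-05
w1 [[ 0.629   0.0366  0.13  ]
 [ 0.6375 -0.0826  0.13  ]]
w3 [[ 0.6268  0.0355  0.13  ]
 [ 0.6377 -0.0822  0.13  ]]
w2 [[ 0.6296  0.0362  0.13  ]
 [ 0.6404 -0.0822  0.13  ]]
travel [0.729, 0.2925, 0.1347] dr [-0.1937, 0.0093, -0.0299]
[ 0.5751 -0.0276  0.213 ]
```

Run:
```python
from h import *
R=rot(3.25,35);T=np.array([.6345,-.023,.13])+.0187*R[:,2]
move(T-.12*R[:,2],R)
```

```text
travel [0.7322, 0.296, 0.1347] dr [-0.1937, 0.0072, -0.0231]
```

Emit:
apply_moves:
  travel:
    - [0.1,0,0]
    - [0.2,0.05,0.0]
    - [0.3,0.1,0.03]
    - [0.4,0.15,0.06]
    - [0.48,0.2,0.08]
    - [0.56,0.25,0.1]
    - [0.64,0.28,0.12]
    - [0.7,0.296,0.135]
    - [0.732,0.296,0.135]
    - [0.732,0.296,0.135]
    - [0.732,0.296,0.135]
    - [0.732,0.296,0.135]
  dr:
    - [-0.02,0,0]
    - [-0.05,0,-0.005]
    - [-0.08,0.002,-0.01]
    - [-0.11,0.004,-0.014]
    - [-0.14,0.005,-0.017]
    - [-0.17,0.006,-0.02]
    - [-0.194,0.007,-0.023]
    - [-0.194,0.007,-0.023]
    - [-0.194,0.007,-0.023]
    - [-0.194,0.007,-0.023]
    - [-0.194,0.007,-0.023]
    - [-0.194,0.007,-0.023]
  hand: [1,0.8,0.6,0.36,0.36,0.36,0.36,0.36,0.36,0.36,0.36,0.36]

```text
time: 11.42
tcp_pos: [0.576, -0.0266, 0.2115]
eef_rot: [[-0.056, 0.819, 0.571], [0.998, 0.046, 0.033], [0.001, 0.572, -0.82]]
contact_force: [-0.9, -0.0, -0.2]
gripper_width: 0.359
grip_force: 0.0
```

Run:
```python
from bench import ctrl
from h import *
s=ctrl.read_state();print(s["time"],s["tcp_pos"].round(4),s["eef_rot"].round(3).tolist(),s["contact_force"].round(2),s["gripper_width"])
R=rot(3.25,35);T=np.array([.6345,-.023,.13])+.0187*R[:,2]
move(T-.12*R[:,2],R);move(T,R)
c=ctrl.read_camera("wrist");cv2.imwrite("pics/w6.png",c["color"][:,:,::-1])
```

```text
11.4167 [ 0.576  -0.0266  0.2115] [[-0.056, 0.819, 0.571], [0.998, 0.046, 0.033], [0.001, 0.572, -0.82]] [-0.88 -0.04 -0.22] 0.3592572863457095
travel [0.0008, 0.0032, -0.0022] dr [-0.0005, -0.0, -0.0003]
travel [0.0007, 0.0037, 0.2978] dr [-0.0005, -0.0, -0.0003]
```

View pics/w6.png

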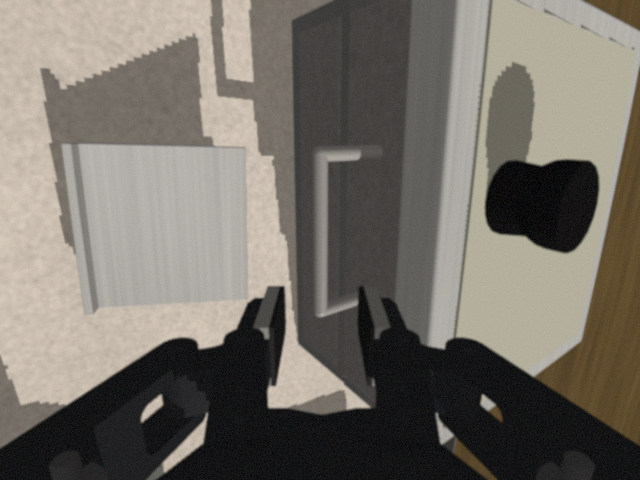

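The drawer bar at column 321 is centred between the pads (284 and 359). I'll approach straight along the tool.

Emit:
apply_moves:
  travel:
    - [0.001,0.003,0.03]
    - [0.001,0.003,0.06]
    - [0.001,0.003,0.1]
    - [0.001,0.003,0.14]
    - [0.001,0.003,0.18]
    - [0.001,0.003,0.22]
    - [0.001,0.003,0.25]
    - [0.001,0.003,0.275]
    - [0.001,0.003,0.29]
    - [0.001,0.003,0.298]
    - [0.001,0.003,0.298]
    - [0.001,0.003,0.298]
  dr:
    - [0,0,0]
    - [0,0,0]
    - [0,0,0]
    - [0,0,0]
    - [0,0,0]
    - [0,0,0]
    - [0,0,0]
    - [0,0,0]
    - [0,0,0]
    - [0,0,0]
    - [0,0,0]
    - [0,0,0]
  hand: [0.36,0.36,0.36,0.36,0.36,0.36,0.36,0.36,0.36,0.36,0.36,0.36]

```text
time: 12.47
tcp_pos: [0.6443, -0.0266, 0.1136]
eef_rot: [[-0.061, 0.816, 0.575], [0.998, 0.044, 0.043], [0.01, 0.577, -0.817]]
contact_force: [-0.2, 0.4, 0.4]
gripper_width: 0.359
grip_force: 0.0
```

Emit:
apply_moves:
  travel:
    - [0,0,0]
    - [0,0,0]
    - [0,0,0]
    - [0,0,0]
    - [0,0,0]
    - [0,0,0]
    - [0,0,0]
  dr:
    - [0,0,0]
    - [0,0,0]
    - [0,0,0]
    - [0,0,0]
    - [0,0,0]
    - [0,0,0]
    - [0,0,0]
  hand: [0,0,0,0,0,0,0]
  newtons: 40

```text
time: 13.05
tcp_pos: [0.6444, -0.026, 0.1139]
eef_rot: [[-0.062, 0.815, 0.576], [0.998, 0.045, 0.043], [0.009, 0.577, -0.817]]
contact_force: [-2.6, -5.8, 1.9]
gripper_width: 0.096
grip_force: 39.1
```

Run:
```python
from bench import ctrl
from h import *
s=ctrl.read_state();R=s["eef_rot"];p=s["tcp_pos"];d=-rot(3.25,0)[:,1];print(d,s["contact_force"].round(2))
for L in(.115,.12):move(p+d*L,R)
```

```text
[-0.99839167 -0.05669279 -0.        ] [-2.63 -5.8   1.87]
travel [0.0014, -0.2348, -0.166] dr [0.0, 0.0, 0.0]
travel [0.0015, -0.245, -0.1732] dr [0.0, 0.0, 0.0]
```

Emit:
apply_moves:
  travel:
    - [0,-0.012,-0.0085]
    - [0,-0.036,-0.0255]
    - [0,-0.06,-0.0425]
    - [0,-0.085,-0.06]
    - [0,-0.11,-0.078]
    - [0,-0.135,-0.0955]
    - [0,-0.16,-0.113]
    - [0,-0.185,-0.131]
    - [0.001,-0.208,-0.147]
    - [0.001,-0.225,-0.159]
    - [0.001,-0.237,-0.1675]
    - [0.001,-0.243,-0.172]
  dr:
    - [0,0,0]
    - [0,0,0]
    - [0,0,0]
    - [0,0,0]
    - [0,0,0]
    - [0,0,0]
    - [0,0,0]
    - [0,0,0]
    - [0,0,0]
    - [0,0,0]
    - [0,0,0]
    - [0,0,0]
  hand: [0,0,0,0,0,0,0,0,0,0,0,0]

```text
time: 14.05
tcp_pos: [0.5282, -0.033, 0.1166]
eef_rot: [[-0.067, 0.816, 0.574], [0.998, 0.046, 0.051], [0.015, 0.576, -0.817]]
contact_force: [24.3, 4.7, -28.6]
gripper_width: 0.095
grip_force: 41.3
```

Emit:
apply_moves:
  travel:
    - [0,-0.004,-0.003]
    - [0,-0.004,-0.003]
    - [0,-0.004,-0.003]
  dr:
    - [0,0,0]
    - [0,0,0]
    - [0,0,0]
  hand: [0,0,0]

```text
time: 14.3
tcp_pos: [0.5276, -0.0332, 0.1174]
eef_rot: [[-0.068, 0.815, 0.575], [0.998, 0.047, 0.051], [0.015, 0.577, -0.817]]
contact_force: [21.8, 6.3, -29.9]
gripper_width: 0.095
grip_force: 40.1
```

The drawer has moved 117 mm and the pull force has risen, so it is at the stop. I'll release and back off along the tool.

Emit:
apply_moves:
  travel:
    - [0,0,0]
    - [0,0,0]
    - [0,0,0]
    - [0,0,0]
    - [0,0,0]
  dr:
    - [0,0,0]
    - [0,0,0]
    - [0,0,0]
    - [0,0,0]
    - [0,0,0]
  hand: [0.36,0.36,0.36,0.36,0.36]

```text
time: 14.72
tcp_pos: [0.5246, -0.034, 0.1174]
eef_rot: [[-0.065, 0.817, 0.573], [0.998, 0.045, 0.049], [0.014, 0.574, -0.818]]
contact_force: [0.3, -0.7, 0.4]
gripper_width: 0.361
grip_force: 0.0
```

Run:
```python
from bench import ctrl
from h import *
s=ctrl.read_state();print(s["tcp_pos"].round(4),s["contact_force"].round(2))
c=ctrl.read_camera("wrist");np.savez("w7.npz",**c);cv2.imwrite("pics/w7.png",c["color"][:,:,::-1])
```

```text
[ 0.5246 -0.034   0.1174] [ 0.27 -0.69  0.38]
```

View pics/w7.png

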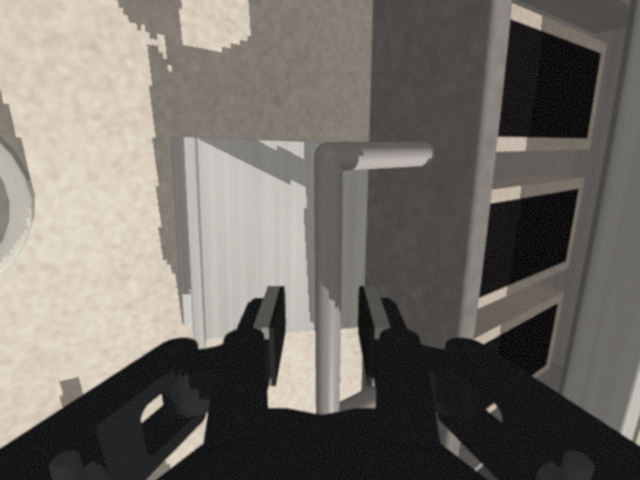

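The bar (column 328) is free between the pads (284 and 359) and the drawer is open. Backing straight out.

Emit:
apply_moves:
  travel:
    - [0,0,-0.02]
    - [0,0,-0.05]
    - [0,0,-0.09]
    - [0,0,-0.13]
    - [0,0,-0.18]
    - [0,0,-0.23]
    - [0,0,-0.28]
    - [0,0,-0.32]
    - [0,0,-0.35]
    - [0,0,-0.35]
    - [0,0,-0.35]
  dr:
    - [0,0,0]
    - [0,0,0]
    - [0,0,0]
    - [0,0,0]
    - [0,0,0]
    - [0,0,0]
    - [0,0,0]
    - [0,0,0]
    - [0,0,0]
    - [0,0,0]
    - [0,0,0]
  hand: [0.36,0.36,0.36,0.36,0.36,0.36,0.36,0.36,0.36,0.36,0.36]

```text
time: 15.68
tcp_pos: [0.4436, -0.0411, 0.2334]
eef_rot: [[-0.065, 0.817, 0.574], [0.998, 0.046, 0.047], [0.012, 0.575, -0.818]]
contact_force: [1.0, -0.2, 0.1]
gripper_width: 0.358
grip_force: 0.0
```

Run:
```python
from bench import ctrl
from h import *
s=ctrl.read_state();print(s["time"],s["tcp_pos"].round(4),s["contact_force"].round(2))
c=ctrl.read_camera("wrist");W=Cam(c);a=c["color"][:,:,::-1];d=ctrl.read_camera("side")["color"][100:400,180:500,::-1]
cv2.imwrite("pics/j8.png",np.hstack([cv2.resize(a,(480,360)),cv2.resize(d,(320,300))if 0 else cv2.copyMakeBorder(d,0,60,0,0,0)]))
P=load("w7").plane([(329,200),(328,260)],.13);print("bar now",P)
np.savez("w8.npz",**c)
```

```text
15.6833 [ 0.4436 -0.0411  0.2334] [ 0.95 -0.2   0.1 ]
bar now [[ 0.51661204  0.01209541  0.13      ]
 [ 0.51755989 -0.01037861  0.13      ]]
```

View pics/j8.png

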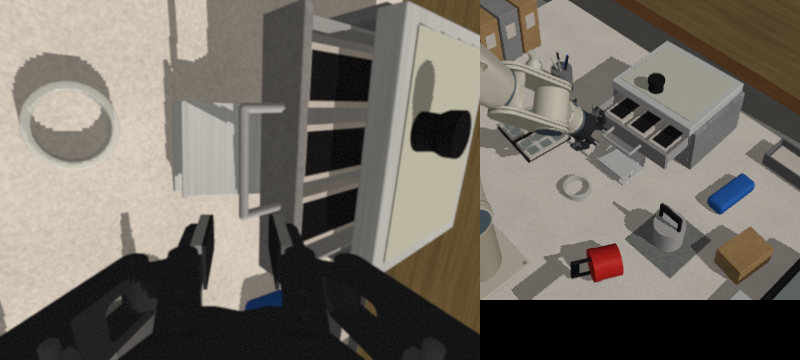

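The canister is upright on the mat, the drawer is open, the arm touches nothing and the bystanders are where they were. One last check of the bar position before handing in.

Run:
```python
from bench import ctrl
from h import *
W=load("w8");g=cv2.cvtColor(W.im,cv2.COLOR_RGB2GRAY)
P=W.plane([(327,165),(325.5,265)],.13);print(P)
k=.6345-np.tan(np.radians(3.25))*(P[:,1]+.023);d=(k-P[:,0]);print("out",d)
if d.min()>.112: ctrl.sign_off();print("handed in")
```

```text
[[ 0.51857916  0.01228087  0.13      ]
 [ 0.52190577 -0.06459016  0.13      ]]
out [0.11391745 0.11495589]
the job is handed in; nothing more can be done
handed in
```

I handed the job in with the canister standing upright and released near the centre of the mat. The drawer is at its stop, measured about 115 mm out against the 108 mm needed, and the arm is clear of everything. The job took about 16 s of the 51 s allowed.

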